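Isolate and pull the rejected receiver

TASK

One of the two receivers in the test station carries a red reject tag. Push that receiver's rotary isolator handle from on round to off, fully to its end stop, and only then take the red-tagged receiver out and lay it flat in the dark parts tray, set down rather than dropped. Leave the green-tagged receiver in its bay with its handle on, and leave the other things on the desk where they are.

Things in the scene. Friction and masses are not known exactly. Their poses are not given: they have to be found in the camera images.
- station: fixed test station: aluminium plate 170 (x) x 280 (y) x 4 mm; along its rear (x +7 to +85 mm) a grey housing, top at 22 mm, with two black handles. Origin at the centre of the underside; -x is the front, towards the robot. On the plate before the housing two open bays, left (+y) and right (-y), one receiver in each; only a 3 mm lip at the front end, both long sides free
- isolator_left (a joint): rotary isolator handle of the left (+y) bay, turning about the vertical axis through point pivot_left: 0 = on (points out of the station's front, over the rear end of its receiver), 1.571 = off (end stop, a quarter turn counter-clockwise from above, pointing to the station's -y side, right as the robot sees it). Stays where left; 1.5 N at the tip turns it
- isolator_right (a joint): rotary isolator handle of the right (-y) bay, turning about the vertical axis through point pivot_right: 0 = on (points out of the station's front, over the rear end of its receiver), 1.571 = off (end stop, a quarter turn counter-clockwise from above, pointing to the station's -y side, right as the robot sees it). Stays where left; 1.5 N at the tip turns it
- pivot_left (a point): on the axis of the left handle, at half height of its bar (33 mm above the desk). Each handle is a black bar with a white line on top, 14 mm wide, from 17 mm behind the axis to 65 mm out, underside 25 mm and top 41 mm above the desk, clear of the receiver (top 17 mm) and the housing (top 22 mm)
- pivot_right (a point): the same for the right handle
- tip_left (a point): point on the left handle's bar, in the middle of its width and height, 55 mm out from the axis (10 mm short of its end); moves with the handle
- tip_right (a point): the same for the right handle
- bay_left (a point): centre of the left (+y) bay's floor, 4 mm above the desk, 70 mm in front of the left handle's axis
- bay_right (a point): the same for the right (-y) bay
- receiver_red: dark receiver box 32 (x) x 46 (y) x 13 (z) mm, 30 g, with a flat red square tag 18 x 16 mm on its top near its +y end; origin at the centre of its underside, z up. At the start it lies in one of the two bays of the station, its +y end (with the tag) facing out of the front of the station, i.e. towards the robot
- receiver_green: dark receiver box 32 (x) x 46 (y) x 13 (z) mm, 30 g, with a flat green square tag 18 x 16 mm on its top near its +y end; origin at the centre of its underside, z up. At the start it lies in one of the two bays of the station, its +y end (with the tag) facing out of the front of the station, i.e. towards the robot
- reject_tray: shallow dark loose tray 92 (x) x 150 (y) x 16 (z) mm, 0.25 kg, floor 2 mm thick, walls 3 mm; origin at the centre of its underside
- mouse: black computer mouse 124 x 76 x 48 mm, bystander; origin at the centre of its underside
- phone: black phone 147 x 72 x 8 mm lying flat, bystander; origin at the centre of its underside
- mug: white mug 92 x 127 x 95 mm, bystander; origin at the centre of its underside
- marker: dark green marker pen 14 x 124 x 14 mm, bystander; origin at the centre of its underside
Things that resemble listed ones, but are neither listed nor needed, are in the scene too. Leave any blue look-alike of the receiver_red alone.

How it is judged:
By the outcome, as a careful person would: the job done as asked, in the order asked, and still so for the second after the job is handed in, with the robot touching nothing.
It also fails if it takes over 50 s, if anything falls off the work surface, if the arm or the gripper's body presses on something with over 40 N, if the wrist force passes 120 N, or if a joint passes its speed limit or range.

ROBOT

A 6-joint arm with a two-finger parallel gripper is mounted at the origin on a cart in front of the work surface, level with it; the furniture and walls round the work are solid. World frame = base frame: x ahead of the robot, y to its left, z up, the work surface at z = 0. Lengths are in m, angles in rad, forces in N, time in s.
With the tool pointing down it reaches from about 0.375 to 0.975 m from the base axis. Payload 3.8 kg.
Tool frame: the origin (TCP) lies at the centre of the arm's flange, where the gripper is bolted on; the fingertips stand 173 mm ahead of it and the grasp point (between the pads) lies 155 mm ahead of it (bot.tip_reach is the distance from the TCP to the fingertips, in m); z points along the fingers, y is the line along which they close (so a half turn about z gives the same grasp; the last joint's range is limited). The gripper opens to 85 mm and grips with 20 to 120 N. Pads are 22 mm wide; open, the fingers measure 114 mm over their backs; the gripper's body (76 mm by 85 mm) begins 54 mm behind the grasp point. The pads swing forward as they close: fully open they stand 13 mm farther back than shut.
Start: joints at [-1.247, 0.264, 1.604, -0, 1.274, -0.037], TCP at [0.238, -0.632, 0.405] pointing down, gripper open.
Joint ranges: [-2.63, 2.63], [-0.94, 2.18], [0.31, 2.57], [-1.31, 4.45], [0, 2.66], [-2.55, 2.55]. Speed limits (rad/s): [2.57, 2.57, 3.14, 3.14, 3.14, 3.14].

INTERFACE

Orientations are given as a rotation vector (axis times angle).
In Python, from workcell import bot gives the robot as it stands.
- The arm moves only by the tool drive_tool, never from a script. Its arguments are lists of equal length, an entry for each row: "claw": the finger opening in mm, from 0 to 85.4; "slide": the shift along the world's x, y, z each as a share of 0.5 m, from -1 to 1, a list of three; "yaw": the turn about the world's z as a share of 180 degrees, from -1 to 1. A call has 1 to 8 rows; each row is the pose to reach, as a shift and turn from the pose commanded when the call began, turning the shorter way round; what a row does not reach only later rows make up. A row lasts 1/12 s, in which the tool goes at most 41.7 mm and 7.16 degrees, less where a joint would pass 70% of its speed; a pose out of reach is approached as far as the arm can. A call with a number of a shift or a turn outside -1 to 1 is refused whole. A call with a gripper value outside its range is refused whole. The fingers move at their own pace and stop on an object; "newtons" is the grip in N (left out, the last holds). Time passes only in rows, so rows that repeat a pose let the fingers close. It gives the time, the measured TCP pose, the force, the opening and the grip force at its end, in the units of the state.
- bot.read_state(): the state, without advancing time (a new reading comes with each control period).
- bot.read_camera(name): name is "scene" or "top" or "wrist"; returns a dict with "color" (420x560x3 uint8, red, green, blue), "depth" (420x560 float32, m along the optical axis (not along the pixel's ray), 0 where there is no reading), "mtx" (3x3 intrinsics, pixels), "eye" and "rotation" of the camera in the world. Camera axes: x right, y up, looking along -z (the intrinsics and any distortion apply to the point x, -y, -z); pixel columns grow to the right and rows downward; lengths in m; the calibration is good to about 2 mm. The wrist camera is an equidistant fisheye: a pixel r from the principal point sees the ray r / f radians off the axis. A picture is of the moment at which its call begins.
- bot.finish_job(): hands the job in; it is judged then, once.
The state is a dict: "time": time; "q": joint angles; "joint_vel": joint speeds; "joint_torque": joint torques, N m; "tool_pos": TCP position; "tcp_rot": TCP orientation; "wrist_force": force on the tool from outside, world axes, zero at the start; "torque": the same for the moment, N m; "width": opening from 0.0 (shut) to 1.0 (fully open); "grip_force": force on a finger pad.
Only numpy, scipy, OpenCV 4.12 (cv2) and the standard library are available. Lean on these libraries where they do the work, as an engineer would, in place of code of your own. Each camera call takes 0.05 s, during which the arm holds its last target. There are 200 camera calls.

## Working session

There is one attempt and no reset: what is moved stays moved. The work goes in short steps, Python scripts to look and compute and a tool call to move; the robot and the scene stay as the last step left them, time stands still between calls to the robot, and variables do not carry over. Pictures are saved under pics/ and viewed, at most 10 in all, crops included, and the job is handed in when it is done.

Besides the shell and the picture viewer there is one more tool, called after "Request:" as a command line: name --pt "numbers of a row" for each row, then --argument value for the rest. drive_tool: Moves the arm, as the interface text tells. Shift numbers are shares of 0.5 m and turn numbers shares of 180 degrees, none past 1 either way. Its arguments: {"type":"object","properties":{"claw":{"type":"array","items":{"type":"number"}},"slide":{"type":"array","items":{"type":"array","items":{"type":"number"}}},"yaw":{"type":"array","items":{"type":"number"}},"newtons":{"type":"number"}},"required":["claw","slide","yaw"]}

```bash
mkdir -p pics; cat > h.py <<'E'
import numpy as np,cv2,pickle
from workcell import bot
def snap(n,f):
    c=bot.read_camera(n); pickle.dump(c,open(f'pics/{f}.pkl','wb')); cv2.imwrite(f'pics/{f}.png',cv2.cvtColor(c['color'],cv2.COLOR_RGB2BGR)); return c
def load(f): return pickle.load(open(f'pics/{f}.pkl','rb'))
def pt(c,u,v,z=None):
    K=c['mtx']; d=np.array([(u-K[0,2])/K[0,0],-(v-K[1,2])/K[1,1],-1.])
    d=np.array(c['rotation'])@d; e=np.array(c['eye'])
    if z is not None: return e+d*(z-e[2])/d[2]
    return e+d*np.median(c['depth'][int(v)-1:int(v)+2,int(u)-1:int(u)+2])
E
python3 - <<'E'
from h import *
c=snap('top','top0');s=snap('scene','sc0');print(c['mtx'],c['eye'],c['rotation'],s['eye']);st=bot.read_state();print(st)
E
```

```text
[[474.88167897   0.         274.5374296 ]
 [  0.         474.88167897 207.57731638]
 [  0.           0.           1.        ]] [0.47708843 0.03536286 1.22932282] [ 0.07865128 -0.08232389 -1.54927206] [0.02323934 1.07031169 0.83471527]
{'time': 0.1, 'q': array([-1.24690524e+00,  2.64701486e-01,  1.60523617e+00, -5.07407343e-05,
        1.27370813e+00, -3.69024961e-02]), 'joint_vel': array([ 0.0007032 , -0.00235089, -0.0028332 , -0.00079106, -0.00174424,
        0.00041534]), 'joint_torque': array([-4.73964265e-04, -5.16709542e+01, -3.68589270e+01,  3.56093199e-05,
        6.33563395e-03, -1.79807887e-05]), 'tool_pos': array([ 0.23817766, -0.63125532,  0.40347089]), 'tcp_rot': array([-3.08861623e+00, -5.63324034e-01,  5.36249637e-04]), 'wrist_force': array([-0.21671239,  0.36642272, -0.18998119]), 'torque': array([-0.02738054,  0.01847261,  0.04103098]), 'grip_force': 0.0, 'width': 0.9966662405415229}
```

View pics/top0.png

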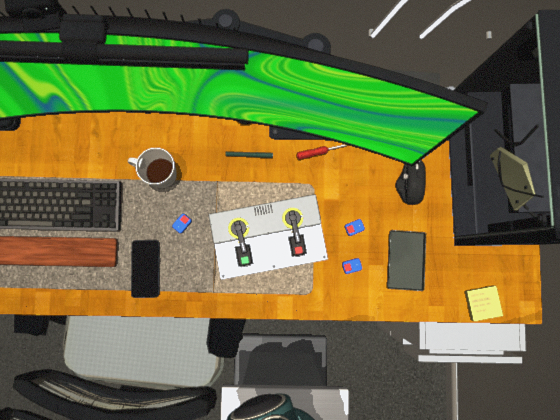

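View pics/sc0.png

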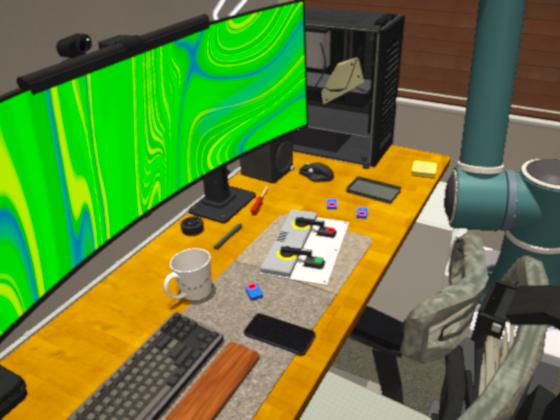

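The top view shows the station around (268,235). The red receiver is in the right bay at (298,250) and the green one at (244,259). The dark tray is at (406,260), and there are blue look-alikes at (355,228), (351,266) and (181,223). I'll enlarge the station.

```bash
sed -i "s/d=np.array(c\['rotation'\])@d/d=cv2.Rodrigues(np.array(c['rotation']))[0]@d/" h.py
python3 - <<'E'
from h import *
c=load('top0');im=cv2.cvtColor(c['color'],cv2.COLOR_RGB2BGR)
cv2.imwrite('pics/crop0.png',cv2.resize(im[180:300,200:340],None,fx=5.6,fy=4.99999,interpolation=cv2.INTER_CUBIC))
for n,u,v,z in [('lidpt',300,265,.004),('tray',406,260,.002),('trayTL',392,233,.016),('trayTR',424,233,.016),('trayBL',388,288,.016),('trayBR',422,290,.016),('stTL',210,213,.022),('stTR',317,191,.022),('stBL',220,278,.004),('stBR',327,256,.004)]:
    print(n,pt(c,u,v,z).round(4),pt(c,u,v).round(4))
h=c['color'].astype(int);g=(h[...,0]>150)&(h[...,1]<80)&(h[...,2]<80)
g[:,:285]=0;g[:,310:]=0;g[:235]=0;g[262:]=0
v,u=np.nonzero(g);print('red',len(u),u.mean(),v.mean(),pt(c,u.mean(),v.mean(),.017))
E
```

```text
lidpt [ 0.4569 -0.0344  0.004 ] [ 0.4568 -0.0347 -0.0005]
tray [ 0.475  -0.3069  0.002 ] [ 0.475  -0.3079 -0.0016]
trayTL [ 0.543  -0.2678  0.016 ] [ 0.5439 -0.2722 -0.0015]
trayTR [ 0.5446 -0.3497  0.016 ] [ 0.5451 -0.3525  0.007 ]
trayBL [ 0.4038 -0.2569  0.016 ] [ 0.4028 -0.2608 -0.    ]
trayBR [ 0.4005 -0.3428  0.016 ] [ 0.3997 -0.3469  0.0027]
stTL [0.5844 0.1981 0.022 ] [0.5861 0.2008 0.0025]
stTR [ 0.6466 -0.0743  0.022 ] [ 0.65   -0.0765 -0.0021]
stBL [0.4199 0.1694 0.004 ] [0.4198 0.1696 0.0021]
stBR [ 0.4812 -0.1034  0.004 ] [ 0.4812 -0.1042 -0.0031]
red 6 296.0 250.33333333333334 [ 0.49394839 -0.02298152  0.017     ]
```

View pics/crop0.png

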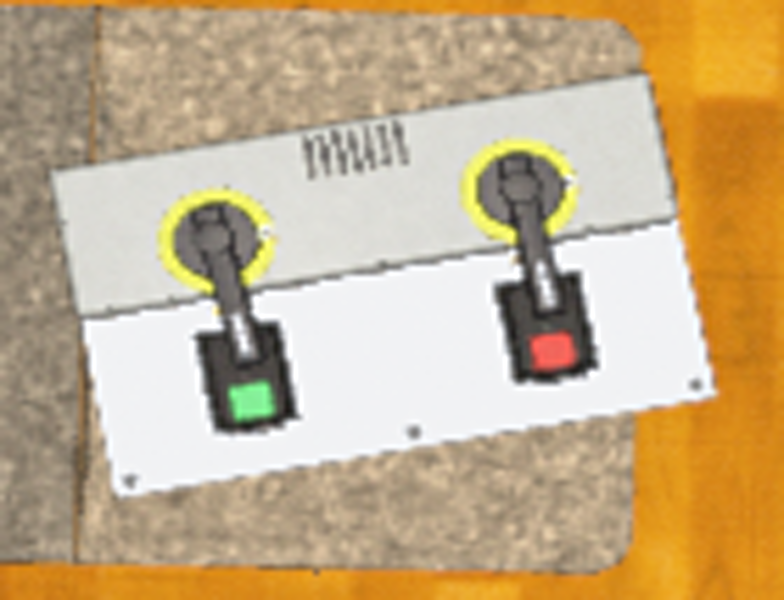

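```bash
python3 - <<'E'
from h import *
from scipy.optimize import least_squares
c=load('top0')
P=lambda x,y,z:pt(c,200+x/5.6-.4,180+y/5-.4,z)[:2]
m=[(P(52,172,.022),(.085,.14)),(P(648,72,.022),(.085,-.14)),(P(716,396,.004),(-.085,-.14)),(P(116,496,.004),(-.085,.14)),(P(82,318,.022),(.007,.14)),(P(677,220,.022),(.007,-.14))]
R=lambda a:np.array([[np.cos(a),-np.sin(a)],[np.sin(a),np.cos(a)]])
f=lambda p:np.concatenate([p[:2]+R(p[2])@np.array(b)-a for a,b in m])
s=least_squares(f,[.53,.05,.22]);p=s.x;print(p,np.degrees(p[2]),(s.fun*1000).round(1))
for n,x,y,z in [('pivR',519,187,.041),('tipR',546,308,.041),('recR',547,327,.017),('tagR',552,351,.017),('pivL',215,238,.041),('recL',247,377,.017)]:
    w=P(x,y,z);print(n,w.round(4),(R(p[2]).T@(w-p[:2])).round(4))
E
```

```text
[0.52824795 0.04875912 0.20357111] 11.663765400216262 [ 1.4  2.2  1.1 -1.1 -0.8 -0.9 -1.2  0.1 -1.   2.5  0.4 -2.8]
pivR [ 0.5768 -0.0112] [ 0.0354 -0.0685]
tipR [ 0.5164 -0.0242] [-0.0264 -0.0691]
recR [ 0.5075 -0.026 ] [-0.0354 -0.0691]
tagR [ 0.4954 -0.0285] [-0.0478 -0.069 ]
pivL [0.5484 0.1243] [0.035  0.0699]
recL [0.4795 0.1096] [-0.0354  0.0695]
```

Request:
drive_tool --claw '[0,0,0,0,0,0,0,0]' --pt "0.26 0.6 0" --pt "0.26 0.6 0" --pt "0.26 0.6 0" --pt "0.26 0.6 0" --pt "0.26 0.6 0" --pt "0.26 0.6 0" --pt "0.26 0.6 0" --pt "0.26 0.6 0" --yaw '[-0.0495,-0.0495,-0.0495,-0.0495,-0.0495,-0.0495,-0.0495,-0.0495]'

```text
time: 0.77
tool_pos: [0.3685, -0.329, 0.4042]
tcp_rot: [-3.124, -0.322, 0.0]
wrist_force: [0.4, 0.1, 0.6]
width: 0.002
grip_force: 0.0
```

Request:
drive_tool --claw '[0,0,0,0,0,0,0,0]' --pt "0.303 0.696 -0.28" --pt "0.303 0.696 -0.28" --pt "0.303 0.696 -0.28" --pt "0.303 0.696 -0.28" --pt "0.303 0.696 -0.28" --pt "0.303 0.696 -0.28" --pt "0.303 0.696 -0.28" --pt "0.303 0.696 -0.28" --yaw '[0,0,0,0,0,0,0,0]'

```text
time: 1.43
tool_pos: [0.4932, -0.0428, 0.2885]
tcp_rot: [3.125, 0.322, -0.0]
wrist_force: [0.2, 0.1, 0.1]
width: -0.0
grip_force: 0.0
```

Request:
drive_tool --claw '[0]' --pt "0 0 0" --yaw '[0]'

```text
time: 1.52
tool_pos: [0.4933, -0.0395, 0.2863]
tcp_rot: [-3.121, -0.33, 0.005]
wrist_force: [-0.9, 0.3, 0.1]
width: -0.002
grip_force: 0.0
```

Request:
drive_tool --claw '[0,0,0,0,0,0,0]' --pt "0.052 0.114 0" --pt "0.052 0.114 0" --pt "0.052 0.114 -0.06" --pt "0.052 0.114 -0.12" --pt "0.052 0.114 -0.16" --pt "0.052 0.114 -0.168" --pt "0.052 0.114 -0.168" --yaw '[0,0,0,0,0,0,0]'

```text
time: 2.1
tool_pos: [0.5178, 0.0119, 0.2034]
tcp_rot: [-3.125, -0.322, 0.008]
wrist_force: [-0.2, 0.6, 0.1]
width: 0.002
grip_force: 0.0
```

```bash
python3 - <<'E'
from h import *
s=bot.read_state();print(s['tool_pos'],s['tcp_rot'],s['wrist_force'])
c=snap('top','top1');im=cv2.imread('pics/top1.png');cv2.imwrite('pics/crop1.png',cv2.resize(im[180:300,200:340],None,fx=5,fy=5))
tp=np.array(s['tool_pos'][:2]);piv=np.array([.5768,-.0115]);a=.2036
R=np.array([[np.cos(a),-np.sin(a)],[np.sin(a),np.cos(a)]])
print('rel',R.T@(tp-piv))
for d in range(0,100,10):
    t=np.radians(d);off=.007+abs(np.sin(t))*.011+abs(np.cos(t))*.0145
    w=piv+R@(.05*np.array([-np.cos(t),-np.sin(t)])+off*np.array([-np.sin(t),np.cos(t)]))
    print(d,((w-tp)/.5).round(3))
E
```

```text
[0.51776964 0.01194625 0.20342672] [-3.12453803 -0.32167815  0.00766274] [-0.24082714  0.62167296  0.14707055]
rel [-0.05307035  0.03489769]
0 [ 0.011 -0.025]
10 [ 0.008 -0.041]
20 [ 0.007 -0.058]
30 [ 0.01  -0.076]
40 [ 0.017 -0.094]
50 [ 0.027 -0.111]
60 [ 0.041 -0.127]
70 [ 0.059 -0.139]
80 [ 0.08  -0.148]
90 [ 0.103 -0.152]
```

View pics/crop1.png

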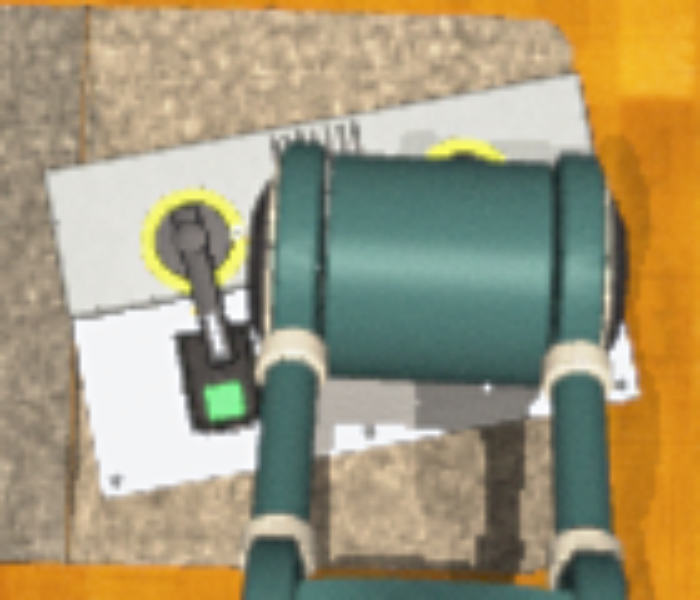

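The arm hides the right handle. The green handle at about (205,290) is clear of it. I'll push along the arc.

Request:
drive_tool --claw '[0,0,0,0,0,0]' --pt "0.01 -0.025 0" --pt "0.008 -0.041 0" --pt "0.007 -0.058 0" --pt "0.01 -0.076 0" --pt "0.017 -0.094 0" --pt "0.027 -0.111 0" --yaw '[0,0,0,0,0,0]'

```text
time: 2.65
tool_pos: [0.5336, -0.0442, 0.207]
tcp_rot: [-3.125, -0.32, -0.005]
wrist_force: [1.2, 3.7, 2.9]
width: -0.002
grip_force: 2.4
```

Request:
drive_tool --claw '[0,0,0,0,0]' --pt "0.014 -0.016 -0.004" --pt "0.032 -0.028 -0.004" --pt "0.053 -0.037 -0.004" --pt "0.076 -0.041 -0.004" --pt "0.076 -0.041 -0.004" --yaw '[0,0,0,0,0]'

```text
time: 3.07
tool_pos: [0.5704, -0.0647, 0.2018]
tcp_rot: [-3.124, -0.322, 0.01]
wrist_force: [-5.0, -0.9, 1.3]
width: 0.001
grip_force: 2.3
```

Request:
drive_tool --claw '[0,0]' --pt "0.006 0.001 0" --pt "0.006 0.001 0" --yaw '[0,0]'

```text
time: 3.23
tool_pos: [0.5715, -0.0644, 0.2016]
tcp_rot: [3.125, 0.324, -0.017]
wrist_force: [-10.1, -3.5, 7.2]
width: -0.004
grip_force: 5.6
```

Request:
drive_tool --claw '[0,0]' --pt "0.006 0.001 0" --pt "0.006 0.001 0" --yaw '[0,0]'

```text
time: 3.4
tool_pos: [0.5728, -0.0642, 0.2014]
tcp_rot: [3.124, 0.324, -0.025]
wrist_force: [-17.0, -6.3, 12.2]
width: 0.002
grip_force: 9.2
```

Request:
drive_tool --claw '[0,0,0,0,40,40,40,40]' --pt "-0.04 -0.008 0" --pt "-0.06 -0.01 0.04" --pt "-0.06 -0.01 0.12" --pt "-0.06 -0.05 0.2" --pt "-0.06 -0.15 0.25" --pt "-0.06 -0.23 0.25" --pt "-0.06 -0.31 0.25" --pt "-0.06 -0.39 0.25" --yaw '[0,0,0,0,0,0,0,0]'

```text
time: 4.07
tool_pos: [0.5474, -0.2501, 0.3298]
tcp_rot: [3.122, 0.323, 0.004]
wrist_force: [0.8, 0.9, -0.3]
width: 0.461
grip_force: 0.0
```

```bash
python3 - <<'E'
from h import *
s=bot.read_state();print(s['tool_pos'],s['tcp_rot'],s['wrist_force'],s['width'])
c=snap('top','top2');im=cv2.imread('pics/top2.png');cv2.imwrite('pics/crop2.png',cv2.resize(im[180:300,205:435],None,fx=3.4,fy=4.8,interpolation=cv2.INTER_CUBIC))
E
```

```text
[ 0.54735358 -0.25009116  0.32984574] [3.12239386 0.32325162 0.00379414] [ 0.83561322  0.86039562 -0.33389678] 0.4613596464942229
```

View pics/crop2.png

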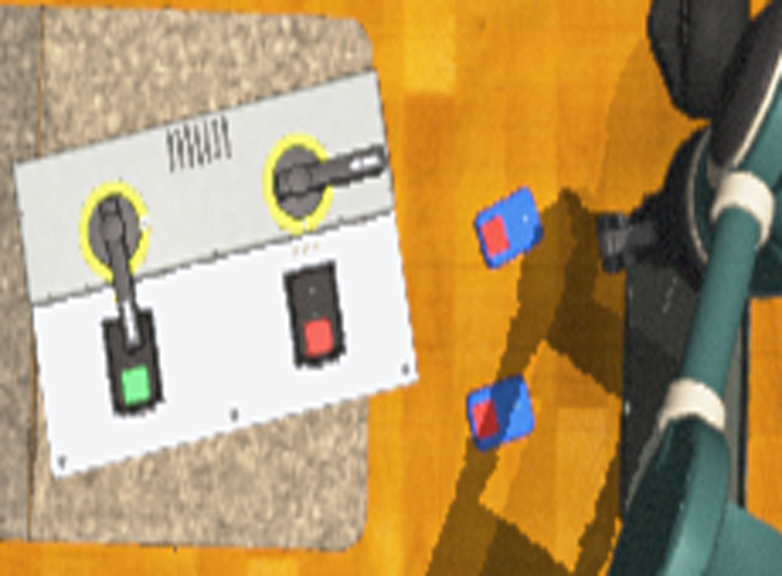

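The right handle at (330,172) now lies parallel to the front edge, so it's off. The red receiver hasn't moved and is at (315,314). I'll go and grasp it.

Request:
drive_tool --claw '[54,54,54,54,54,54,54,54]' --pt "-0.08 0.447 0" --pt "-0.08 0.447 0" --pt "-0.08 0.447 0" --pt "-0.08 0.447 -0.05" --pt "-0.08 0.447 -0.1" --pt "-0.08 0.447 -0.15" --pt "-0.08 0.447 -0.21" --pt "-0.08 0.447 -0.21" --yaw '[0,0,0,0,0,0,0,0]'

```text
time: 4.78
tool_pos: [0.5024, -0.0222, 0.2161]
tcp_rot: [-3.122, -0.326, 0.021]
wrist_force: [-1.6, 0.7, -0.9]
width: 0.633
grip_force: 0.0
```

Request:
drive_tool --claw '[54,54]' --pt "0 0 0" --pt "0 0 0" --yaw '[0,0]'

```text
time: 4.95
tool_pos: [0.5079, -0.0248, 0.2244]
tcp_rot: [3.124, 0.322, 0.002]
wrist_force: [0.9, -0.2, 0.2]
width: 0.636
grip_force: 0.0
```

```bash
python3 - <<'E'
from h import *
s=bot.read_state();print(s['tool_pos'],s['tcp_rot'],s['wrist_force'],s['width'])
c=snap('wrist','w1');im=cv2.imread('pics/w1.png');print(c['eye'])
E
```

```text
[ 0.50788726 -0.02478022  0.22440354] [3.12433539e+00 3.21522919e-01 1.98903421e-03] [ 0.92875509 -0.17858869  0.16555723] 0.6362345346914766
[ 0.58431553 -0.00950446  0.19453413]
```

View pics/w1.png

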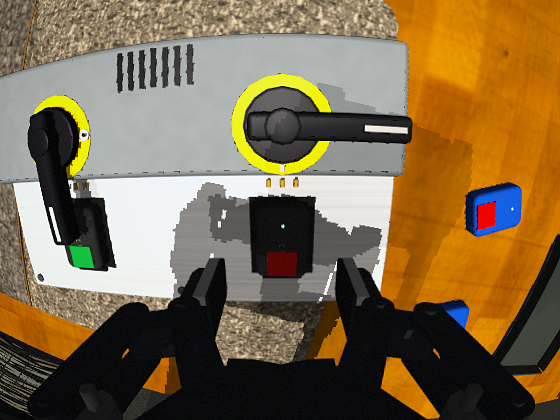

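The receiver, centred at column 282, sits midway between the pads at 224 and 338. I'll go down and grip.

Request:
drive_tool --claw '[54,54,54,54,30,28,28,28]' --pt "0 -0.002 -0.03" --pt "0 -0.002 -0.06" --pt "0 -0.002 -0.093" --pt "0 -0.002 -0.093" --pt "0 -0.002 -0.093" --pt "0 -0.002 -0.093" --pt "0 -0.002 -0.093" --pt "0 -0.002 -0.093" --yaw '[0,0,0,0,0,0,0,0]' --newtons 30

```text
time: 5.67
tool_pos: [0.5081, -0.0256, 0.179]
tcp_rot: [3.124, 0.322, 0.007]
wrist_force: [-0.5, -1.8, 7.1]
width: 0.365
grip_force: 30.9
```

Request:
drive_tool --claw '[25,25,25]' --pt "0 0 0" --pt "0 0 0" --pt "0 0 0" --yaw '[0,0,0]' --newtons 30

```text
time: 5.92
tool_pos: [0.5081, -0.0256, 0.179]
tcp_rot: [3.124, 0.322, 0.006]
wrist_force: [0.3, -1.4, 7.6]
width: 0.368
grip_force: 30.9
```

Request:
drive_tool --claw '[25,25,25,25,25,25,25,25]' --pt "0 0 0.03" --pt "0 0 0.07" --pt "0 0 0.13" --pt "0 0 0.2" --pt "-0.01 -0.06 0.22" --pt "-0.02 -0.12 0.22" --pt "-0.03 -0.18 0.22" --pt "-0.03 -0.24 0.22" --yaw '[0,0,0,0,0,-0.03,-0.06,-0.085]'

```text
time: 6.58
tool_pos: [0.4909, -0.146, 0.288]
tcp_rot: [3.139, -0.103, 0.002]
wrist_force: [-0.0, -0.2, -0.5]
width: 0.365
grip_force: 30.1
```

Request:
drive_tool --claw '[25,25,25,25,25,25,25,25]' --pt "-0.01 -0.06 0" --pt "-0.02 -0.12 0" --pt "-0.03 -0.18 0" --pt "-0.04 -0.24 0" --pt "-0.04 -0.3 0" --pt "-0.04 -0.318 0" --pt "-0.04 -0.318 0" --pt "-0.04 -0.318 0" --yaw '[0,0,0,0,0,0,0,0]'

```text
time: 7.25
tool_pos: [0.4715, -0.304, 0.2869]
tcp_rot: [-3.139, 0.099, 0.0]
wrist_force: [-0.3, 1.1, -0.3]
width: 0.362
grip_force: 30.1
```

```bash
python3 - <<'E'
from h import *
s=bot.read_state();print(s['tool_pos'],s['tcp_rot'],s['wrist_force'],s['width'],s['grip_force'])
c=snap('wrist','w2');print(c['eye'],c['rotation'])
E
```

```text
[ 0.47149594 -0.30403406  0.2868623 ] [-3.13923990e+00  9.89539221e-02  8.51930917e-05] [-0.27620874  1.05573818 -0.28530104] 0.3615740574734959 30.07585108280182
[ 0.54935412 -0.30946887  0.25687978] [-0.2371664  0.2524976 -1.620406 ]
```

View pics/w2.png

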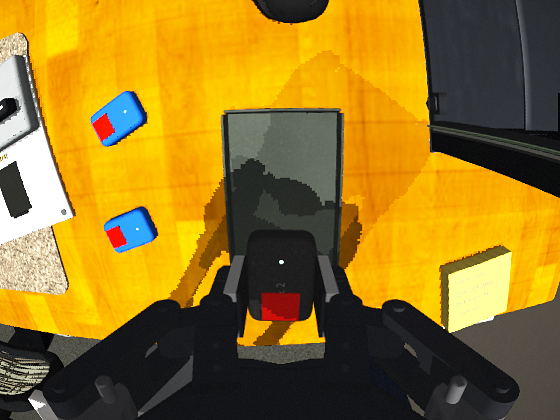

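The receiver is held level at about (280,275), in line with the tray (columns 222–343). I'll lower it slowly.

Request:
drive_tool --claw '[25,25,25,25,25,25,25,25]' --pt "0 0 -0.06" --pt "0 0 -0.12" --pt "0 0 -0.17" --pt "0 0 -0.195" --pt "0 0 -0.205" --pt "0 0 -0.212" --pt "0 0 -0.216" --pt "0 0 -0.216" --yaw '[0,0,0,0,0,0,0,0]'

```text
time: 7.97
tool_pos: [0.4724, -0.3043, 0.1798]
tcp_rot: [3.139, -0.096, 0.003]
wrist_force: [0.4, -0.6, -0.3]
width: 0.361
grip_force: 30.1
```

Request:
drive_tool --claw '[25,25]' --pt "0 0 -0.002" --pt "0 0 -0.002" --yaw '[0,0]'

```text
time: 8.13
tool_pos: [0.4722, -0.3045, 0.1789]
tcp_rot: [3.139, -0.097, 0.003]
wrist_force: [0.4, 0.3, -0.6]
width: 0.362
grip_force: 30.1
```

Request:
drive_tool --claw '[25,25,25]' --pt "0 0 -0.002" --pt "0 0 -0.004" --pt "0 0 -0.004" --yaw '[0,0,0]'

```text
time: 8.38
tool_pos: [0.4716, -0.3042, 0.1758]
tcp_rot: [3.14, -0.097, 0.0]
wrist_force: [-0.3, -0.1, -1.4]
width: 0.369
grip_force: 30.1
```

Request:
drive_tool --claw '[25,25]' --pt "0 0 -0.002" --pt "0 0 -0.002" --yaw '[0,0]'

```text
time: 8.55
tool_pos: [0.4715, -0.3041, 0.1746]
tcp_rot: [-3.14, 0.097, 0.0]
wrist_force: [-0.1, -0.6, 0.0]
width: 0.367
grip_force: 30.1
```

Request:
drive_tool --claw '[25,25]' --pt "0 0 -0.002" --pt "0 0 -0.002" --yaw '[0,0]'

```text
time: 8.72
tool_pos: [0.4716, -0.3042, 0.174]
tcp_rot: [-3.14, 0.097, 0.0]
wrist_force: [-1.6, 0.3, 2.8]
width: 0.36
grip_force: 30.4
```

Force is rising, so it has touched the tray floor. I'll release.

Request:
drive_tool --claw '[34,38,42,44,44,44]' --pt "0 0 0" --pt "0 0 0" --pt "0 0 0" --pt "0 0 0" --pt "0 0 0" --pt "0 0 0" --yaw '[0,0,0,0,0,0]'

```text
time: 9.22
tool_pos: [0.4716, -0.3041, 0.1737]
tcp_rot: [-3.14, 0.097, 0.0]
wrist_force: [-0.4, -0.3, -0.3]
width: 0.512
grip_force: 0.0
```

Request:
drive_tool --claw '[44,44,44,44,44,44,44,44]' --pt "0 0 0.02" --pt "0 0 0.06" --pt "0 0 0.12" --pt "0 0 0.19" --pt "0 0 0.26" --pt "0 0 0.34" --pt "-0.05 -0.06 0.4" --pt "-0.12 -0.12 0.44" --yaw '[0,0,0,0,0,0,0,0]'

```text
time: 9.88
tool_pos: [0.4239, -0.3547, 0.3924]
tcp_rot: [3.136, -0.09, 0.01]
wrist_force: [1.2, -1.5, -0.1]
width: 0.518
grip_force: 0.0
```

Request:
drive_tool --claw '[44,44,44,44,44,44]' --pt "-0.08 -0.08 0" --pt "-0.15 -0.16 0" --pt "-0.2 -0.24 0" --pt "-0.25 -0.32 0" --pt "-0.25 -0.36 0" --pt "-0.25 -0.36 0" --yaw '[0,0,0,0,0,0]'

```text
time: 10.38
tool_pos: [0.2944, -0.5385, 0.3881]
tcp_rot: [3.136, -0.102, -0.0]
wrist_force: [0.8, 0.0, -0.0]
width: 0.52
grip_force: 0.0
```

```bash
python3 - <<'E'
from h import *
s=bot.read_state();print(s['tool_pos'],s['width'],s['wrist_force'])
c=snap('top','top3');im=cv2.imread('pics/top3.png');cv2.imwrite('pics/crop3.png',cv2.resize(im[130:310,120:440],None,fx=2.5,fy=3,interpolation=cv2.INTER_CUBIC))
E
```

```text
[ 0.29442705 -0.53851944  0.38814999] 0.5196724547200334 [ 0.83995946  0.04124863 -0.03980625]
```

View pics/crop3.png

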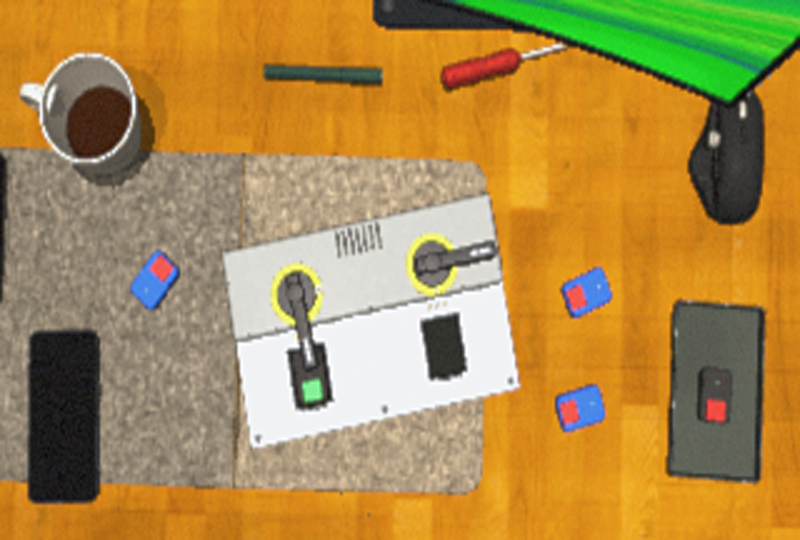

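The red receiver lies flat in the tray at (715,395). The right handle is off at (455,255). The green receiver at (310,375) is still in its bay with its handle on, and the other objects haven't moved.

```bash
python3 -c "
from workcell import bot
print(bot.finish_job())"
```

```text
the job is handed in; nothing more can be done
None
```

The job is handed in: I turned the red-tagged receiver's handle off to its end stop, then set that receiver down flat in the tray; the green-tagged receiver (handle still on) and the other items are where they were.

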